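# Ready the belt grinder for a new belt and hold its tensioner back

## Robot

A 6-joint arm with a two-finger parallel gripper is mounted at the origin on the work surface. World frame = base frame: x ahead of the robot, y to its left, z up, the work surface at z = 0. Lengths are in m, angles in rad, forces in N, time in s.
With the tool pointing down it reaches from about 0.3 to 0.775 m from the base axis. Payload 14.6 kg.
Tool frame: the origin (TCP) lies at the very end of the fingers, on their centre line; the grasp point (between the pads) lies 19 mm behind it (ctrl.grasp_offset is the distance from the TCP to the grasp point, in m); z points along the fingers, y is the line along which they close (so a half turn about z gives the same grasp; the last joint's range is limited). The gripper opens to 94 mm and grips with 3 to 60 N. Pads are 16 mm wide; open, the fingers measure 119 mm over their backs; the gripper's body (75 mm by 177 mm) begins 78 mm behind the grasp point.
Start: joints at [1.18, 0.3, 1.521, -0, 1.321, -0.067], TCP at [0.175, 0.521, 0.205] pointing down, gripper open.
Joint ranges: [-3.03, 3.03], [-0.79, 2.21], [0.23, 2.52], [-1.04, 4.18], [0, 3.07], [-2.55, 2.55]. Speed limits (rad/s): [2.22, 2.22, 2.57, 3.14, 3.14, 3.14].

## Interface

Orientations are given as [roll, pitch, yaw] about the fixed x, y, z axes, in that order (R = Rz(yaw) Ry(pitch) Rx(roll)).
In Python, from station import ctrl gives the robot as it stands.
- The arm moves only by the tool step_arm, never from a script. Its argument "plan" is a list that holds one entry, the list of rows, each a list of 6 numbers: the shift along the tool's x, y, z in units of 30 mm (1.0 is 30 mm), then the turn, a rotation vector about the tool's x, y, z in units of 6 degrees (1.0 is 6 degrees). In form: [[[dx, dy, dz, wx, wy, wz], ...]]. A call has 1 to 8 rows; each row is the pose to reach, as a shift and turn from the pose commanded when the call began, along the tool's axes at that moment; what a row does not reach only later rows make up. A row lasts 1/12 s, in which the tool goes at most 41.7 mm and 7.16 degrees, less where a joint would pass 70% of its speed; a pose out of reach is approached as far as the arm can. A call with a gripper value outside its range is refused whole. "grip" is the opening, from 0 (shut) to 1 (fully open), set as the call begins (left out, the last holds). The fingers move at their own pace and stop on an object; "squeeze" is the grip in N (left out, the last holds). Time passes only in rows, so rows that repeat a pose let the fingers close. It gives the time, the measured TCP pose, the force, the opening and the grip force at its end, in the units of the state.
- ctrl.get_obs(): the state, without advancing time (a new reading comes with each control period).
- ctrl.camera(name): name is "scene" or "top" or "wrist"; returns the picture (480x640x3 uint8, red, green, blue); there is no depth.
- ctrl.camera_model(name): a dict with "intrinsics" (3x3 intrinsics, pixels), "R" (3x3) and "t" (3): a world point X has camera coordinates R X + t; the wrist camera has in their place "tool_from_camera" (4x4, takes a point from camera to tool coordinates, whose origin is the TCP and whose axes are the flange's). Camera axes: x right, y down, z forward; pixel columns grow to the right and rows downward; lengths in m; the calibration is good to about 2 mm. A picture is of the moment at which its call begins: read the wrist's pose just before it. camera_model takes no time and is no camera call.
- ctrl.hand_in(): hands the job in; it is judged then, once.
Trained networks look in the newest picture that a camera, given by its name, has taken for a name from the list of things; names that differ only in an ending like _2 or _b are one class to them, and where a whole thing is asked for, a point or a joint stands for the part that bears it (a point fixed in the world has none). Each returns a list of dicts, best first, with "confidence" (0 to 1); they miss things now and then, are a little off and sometimes report something else, mostly with a low value. They report only what shows in the picture. A call takes as long as a camera call.
- ctrl.masks_of(query, camera): "pixels" (480x640 bool, what is visible of it) and "at" ([column, row] in pixels, amid what is visible of it).
- ctrl.place_of(query, camera): "at" ([column, row] in pixels: a listed point, or the origin of a listed thing).
The state is a dict: "time_s": time; "qpos": joint angles; "joint_vel": joint speeds; "tau": joint torques, N m; "ee_pos": TCP position; "eef_rot": TCP orientation; "force": force on the tool from outside, world axes, zero at the start; "moment": the same for the moment, N m; "grip_width": finger opening in m; "grip_force": force on a finger pad.
Only numpy, scipy, OpenCV 4.12 (cv2) and the standard library are available. Lean on these libraries where they do the work, as an engineer would, in place of code of your own. Each camera call takes 0.05 s, during which the arm holds its last target. There are 200 camera calls.

## Task

Get the bench belt grinder ready for a new belt: slide the idler block by its axle post along its slot, in under the guard, until it is fully home at the closed end of the slot. Then push the sprung tensioner arm back past the click of its pawl, on to its stop, and finish while the gripper is still holding it there against the spring so that I can slip the belt on. Leave the other things on the bench where they are.

Things in the scene. Friction and masses are not known exactly. Their poses are not given: they have to be found in the camera images.
- grinder: Belt grinder lying flat, fixed; blue base plate 240 (x) by 360 (y) by 12 mm. Origin at bench height, 120 mm from the front and back edges, 150 mm from the +y end. Its x points away from the robot at yaw 0 (yaw varies), y left. 'At (x, y)' below is in this frame, mm. Dark motor box at (70, -170), 80 mm high; drive wheel 56 mm wide at (-65, -155), 73 mm high
- guard_top (a point): Middle of the blue guard's roof, 74 mm high, at (-65, 75). The guard covers x -110 to -20, y 5 to 145; its slot, 30 mm wide along y, is centred at x -65, open at the -y end and closed at y 84. The idler's post runs in the slot, its roller and block under the roof.
- idler (a joint): Position of the idler block along its straight rail, m; grows along grinder +y: 0 at the open end (post at (-65, -60)), 0.13 fully home under the guard (post at (-65, 70)) at an end stop. About 3 N of friction; it stays where it is left.
- idler_post (a point): Centre of the top of the idler's upright steel axle post: 18 mm across, top 125 mm above the bench, bare down to the 40 mm wide aluminium roller (top 62 mm high) on a block 52 by 56 mm. The post stands 51 mm proud of the guard's roof and can be gripped or pushed there.
- tensioner (a joint): Angle of the tensioner arm, rad: 0 at rest, grows as the post is pushed to grinder +x (clockwise from above); stop at 0.38. A spring drives it back: about 3 N at the post at rest, 7 N at the stop, some 3 N more while the pawl rides the tooth (0.10 to 0.25). At about 0.26 the pawl clicks in; let go beyond that, the arm comes back to about 0.26 and rests on the pawl.
- tensioner_post (a point): Centre of the top of the tensioner's upright steel post: 16 mm across, top 120 mm above the bench, bare down to the arm's bar, whose top is 61 mm high. It stands 150 mm from the pivot: at rest at (35, 50), at the stop at (91, 39). It can be pushed from its -x side with closed fingers.
- tensioner_pivot (a point): Top of the tensioner's pivot pin, 74 mm above the bench, at (35, -100); axis vertical. The arm is a dark steel bar 22 mm wide that runs from here along grinder +y at rest; at the stop it lies against a small black rubber stop block, 66 mm high, at (80, -37).
- pawl (a joint): Pawl slider beyond the post end of the arm, m: 0 sprung in, about 0.007 when pushed out by the crest of the tooth; it drops back to 0 at the click. It is not to be handled.
- pawl_top (a point): Top of the small pin on the pawl slider, 66 mm above the bench; a steel strip 16 mm wide in a blue guide.
- spare_roller: Bystander: spare aluminium roller 28 mm across, 24 mm tall, standing on the grinder's base plate; origin under its centre.
- chisel: Bystander: narrow chisel lying on the bench, wooden handle 120 by 24 by 24 mm to -x, blade 100 mm to +x; origin under the joint of the two.
- wide_chisel: Bystander: chisel with a 22 mm wide blade 90 mm long, handle 120 mm; origin as for the other.
- wax_bar: Bystander: grey honing wax bar 90 by 34 by 26 mm; origin under its centre.
- mallet: Bystander: turned carving mallet standing on its head, 86 mm across, 200 mm tall; origin under its centre.
- glue: Bystander: white glue bottle 60 mm across, 160 mm tall; origin under its centre.
- blank: Bystander: wooden carving blank 150 by 55 by 50 mm; origin under its centre.
- stone: Bystander: sharpening stone 180 by 60 by 28 mm; origin under its centre.

How it is judged:
On the way, in this order (a step that is already met when the one before it is completed fails the run):
1. the idler block is fully home under the guard (value of joint idler above 0.123 m), for 0.2 s.
2. the tensioner arm has been pushed back past the click and the pawl has dropped in (value of joint tensioner above 0.27 rad and value of joint pawl below 0.002 m), for 0.1 s.
At the end, for the whole second after the job is handed in: The idler is within 7 mm of its home stop, the pawl has clicked in (within 2 mm of its rest), and the fingers hold the tensioner arm still, within 0.05 rad (7.5 mm at the post) of its stop and so off the pawl, with more than 2 N (value of joint idler above 0.123 m and value of joint tensioner above 0.33 rad and value of joint pawl below 0.002 m and velocity of joint tensioner between -0.05 and 0.05 rad/s and contact force between the fingers and tensioner above 2 N); the arm keeps its last pose, push and grip.
It fails at once if a bystander was moved more than 30 mm (distance of any of spare_roller, chisel, wide_chisel, wax_bar, mallet, glue, blank, stone from where it was at the start of the episode above 0.03 m).
It also fails if it takes over 40 s, if anything falls off the work surface, if the arm or the gripper's body presses on something with over 40 N, if the wrist force passes 120 N, or if a joint passes its speed limit or range.

## Working session

There is one attempt and no reset: what is moved stays moved. The work goes in short steps, Python scripts to look and compute and a tool call to move; the robot and the scene stay as the last step left them, time stands still between calls to the robot, and variables do not carry over. Pictures are saved under pics/ and viewed, at most 10 in all, crops included, and the job is handed in when it is done.

Besides the shell and the picture viewer there is one more tool, called as name(argument=value, ...), one argument or row to a line, values as JSON. step_arm: Moves the arm, as the interface text tells. Its arguments: {"type":"object","properties":{"plan":{"type":"array","items":{"type":"array","items":{"type":"array","items":{"type":"number"}}}},"grip":{"type":"number"},"squeeze":{"type":"number"}},"required":["plan"]}

```bash
mkdir -p pics; ls
cat > h.py <<'E'
import numpy as np, cv2
from station import ctrl
def ray_z(cam,px,z):
    m=ctrl.camera_model(cam);K=np.array(m["intrinsics"]);R=np.array(m["R"]);t=np.array(m["t"])
    d=R.T@np.linalg.solve(K,[px[0],px[1],1]);c=-R.T@t
    return c+d*(z-c[2])/d[2]
def proj(cam,X):
    m=ctrl.camera_model(cam);K=np.array(m["intrinsics"]);p=K@(np.array(m["R"])@np.array(X)+np.array(m["t"]));return p[:2]/p[2]
E
python3 - <<'E'
from h import *
for c in("top","scene"):
    im=ctrl.camera(c);cv2.imwrite(f"pics/{c}0.png",im[:,:,::-1])
    for n,z in(("guard_top",.074),("idler_post",.125),("tensioner_post",.12),("tensioner_pivot",.074),("pawl_top",.066),("grinder",0),("spare_roller",0),("mallet",0),("glue",0)):
        for r in ctrl.place_of(n,c)[:2]: print(c,n,np.round(r["at"],1),round(r["confidence"],2),np.round(ray_z(c,r["at"],z),4))
print(ctrl.get_obs())
E
```

```text
pics
top guard_top [290.  260.1] 0.62 [0.4765 0.0677 0.074 ]
top guard_top [320.2 248.5] 0.6 [ 0.515  -0.0294  0.074 ]
top idler_post [321.3 248.3] 0.51 [ 0.5062 -0.0321  0.125 ]
top tensioner_post [283.5 223.1] 0.65 [0.5879 0.0881 0.12  ]
top tensioner_post [130.4 289.5] 0.62 [0.3737 0.5608 0.12  ]
top tensioner_pivot [331.8 211.5] 0.57 [ 0.6382 -0.067   0.074 ]
top pawl_top [266.4 222.1] 0.53 [0.6033 0.1468 0.066 ]
top pawl_top [304.  236.2] 0.45 [0.5569 0.0234 0.066 ]
top grinder [306.1 238.3] 0.84 [0.5632 0.0172 0.    ]
top spare_roller [271.2 243.1] 0.58 [0.5461 0.1345 0.    ]
top mallet [132.1 287.7] 0.63 [0.393  0.5926 0.    ]
top glue [491.4 286.2] 0.79 [ 0.4045 -0.5991  0.    ]
scene guard_top [320.5 236.8] 0.72 [0.4735 0.0712 0.074 ]
scene idler_post [311.1 245.8] 0.98 [ 0.5198 -0.0228  0.125 ]
scene tensioner_post [347.5 240.1] 0.75 [0.5798 0.0726 0.12  ]
scene tensioner_pivot [335.3 287.1] 0.9 [ 0.6496 -0.0649  0.074 ]
scene tensioner_pivot [361.9 239.7] 0.72 [0.5801 0.1472 0.074 ]
scene pawl_top [350.1 241.2] 0.62 [0.5514 0.1244 0.066 ]
scene pawl_top [368.4 244.9] 0.49 
[... 296 characters left out ...]
0.    ]
{'time_s': 1.0, 'qpos': array([ 1.18038117e+00,  2.99877947e-01,  1.52101504e+00, -1.04501207e-05,
        1.32070990e+00, -6.66197374e-02]), 'joint_vel': array([ 5.49140150e-04, -4.24507109e-04,  2.21082070e-03,  6.39386549e-05,
       -4.73113298e-04,  4.38654790e-04]), 'tau': array([-2.54761442e-03, -5.31670332e+01, -3.52912188e+01,  7.07418937e-02,
        2.11833132e-02, -3.91629214e-05]), 'ee_pos': array([0.17500044, 0.52139655, 0.20545132]), 'eef_rot': array([-3.14158177e+00,  9.42121838e-06,  2.81779982e+00]), 'force': array([-0.62844239,  1.0650165 ,  0.20949444]), 'moment': array([ 0.01641125,  0.01132372, -0.02411411]), 'grip_force': 0.0, 'grip_width': 0.09403097339136039}
```

Run:
```python
from h import *
from scipy.optimize import least_squares
P=[((-65,75,74),(290,260.1),(320.5,236.8)),((35,-100,74),(331.8,211.5),(335.3,287.1)),((35,50,120),(283.5,223.1),(347.5,240.1)),((0,0,0),(306.1,238.3),(331.3,278.7)),((-65,-60,125),(321.3,248.3),(311.1,245.8))]
def w(p,q):
    c,s=np.cos(p[2]),np.sin(p[2]);q=np.array(q)/1000
    return np.array([p[0]+c*q[0]-s*q[1],p[1]+s*q[0]+c*q[1],q[2]])
def f(p): return np.concatenate([np.r_[proj("top",w(p,a))-b,proj("scene",w(p,a))-c] for a,b,c in P])
r=least_squares(f,[.56,.01,.1],loss="soft_l1");print(r.x,np.round(r.fun,1).reshape(-1,4))
for q in((-65,-60,125),(-65,70,125),(35,50,120),(91,39,120),(35,-100,74)):print(q,np.round(w(r.x,q),4))
a=cv2.imread("pics/top0.png")[180:310,230:390];b=cv2.imread("pics/scene0.png")[170:340,240:440]
def put(cam,im,x0,y0,k):
    im=cv2.resize(im,None,fx=k,fy=k,interpolation=cv2.INTER_CUBIC)
    for q in((-65,75,74),(35,-100,74),(35,50,120),(-65,-60,125),(-120,150,12),(120,150,12),(-120,-210,12),(120,-210,12)):
        u=(proj(cam,w(r.x,q))-[x0,y0])*k;cv2.circle(im,tuple(u.astype(int)),4,(0,0,255),1)
    return im
A=put("top",a,230,180,3.5);B=put("scene",b,240,170,3)
cv2.imwrite("pics/A.png",A);cv2.imwrite("pics/B.png",B)
```

```text
[0.56615397 0.02068129 0.36203355] [[-0.  -0.7  0.5  1.2]
 [-2.   1.1 -3.1 -3.5]
 [ 2.6  2.1  1.9 -1. ]
 [-1.  -0.9  0.7 -3.2]
 [ 8.4 -6.3 -6.6  7.2]]
(-65, -60, 125) [ 0.5266 -0.0585  0.125 ]
(-65, 70, 125) [0.4806 0.0631 0.125 ]
(35, 50, 120) [0.5812 0.0798 0.12  ]
(91, 39, 120) [0.6374 0.0894 0.12  ]
(35, -100, 74) [ 0.6343 -0.0604  0.074 ]
```

View pics/A.png

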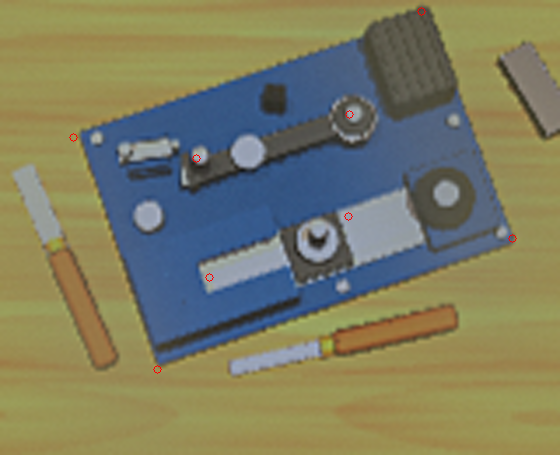

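View pics/B.png

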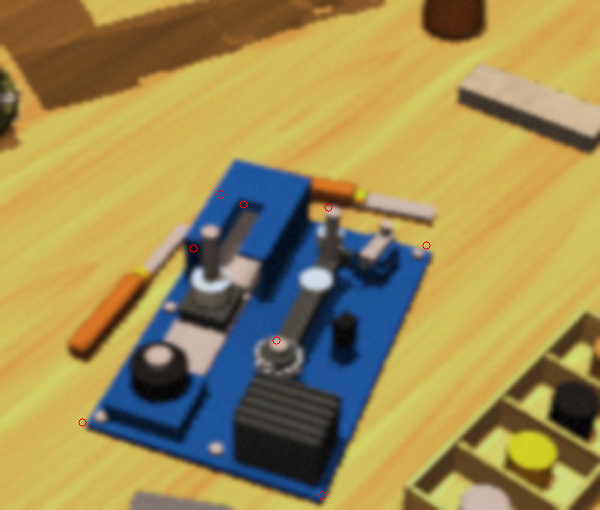

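View pics/scene0.png

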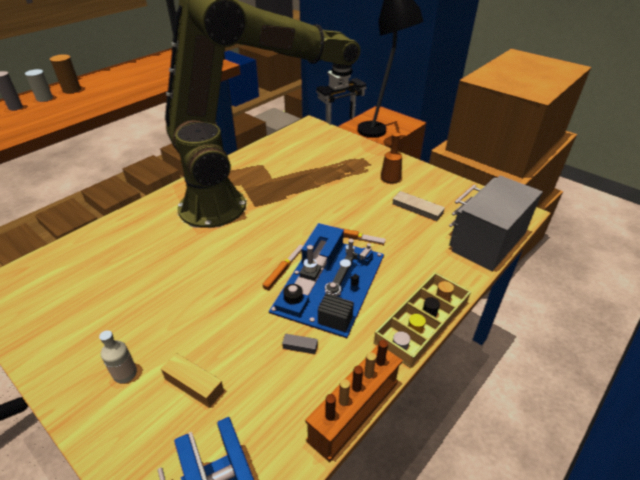

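```bash
cat >> h.py <<'E'
def w(p,q):
    c,s=np.cos(p[2]),np.sin(p[2]);q=np.array(q)/1000
    return np.array([p[0]+c*q[0]-s*q[1],p[1]+s*q[0]+c*q[1],q[2]])
E
python3 - <<'E'
from h import *
from scipy.optimize import least_squares
P=[((-65,75,74),(290,260.1),(320.5,236.8)),((35,-100,74),(331.8,211.5),(335.3,287.1)),((35,50,120),(285.5,223.3),(349.5,240.6)),((0,0,0),(306.1,238.3),(331.3,278.7)),
((120,150,12),(253.4,217.1),(383.7,255.3)),((-120,150,12),(274.9,283.4),None),((-120,-210,12),(376,248.6),(269.3,313.3)),((120,-210,12),None,(347.3,336.7)),("i",(321.3,248.3),(311.,246.2))]
def f(p):
    o=[]
    for a,b,c in P:
        X=w(p,(-65,-60+1000*p[3],125) if a=="i" else a)
        for n,u in(("top",b),("scene",c)):o+=list(proj(n,X)-u if u else(0,0))
    return np.array(o)
r=least_squares(f,[.56,.01,.36,.03],loss="soft_l1");print(repr(r.x));print(np.round(r.fun,1).reshape(-1,4))
p=r.x
for q in((-65,-60+1000*p[3],125),(-65,70,125),(35,50,120),(91,39,120),(35,-100,74)):print(q,np.round(w(p,q),4))
o=ctrl.get_obs();print(o["time_s"])
E
```

```text
array([0.57076196, 0.01741627, 0.3491256 , 0.03563336])
[[ 0.7 -2.3  1.3  2.3]
 [-0.7  0.1 -3.1 -2.1]
 [ 1.7  0.2  0.5 -0.1]
 [-0.1 -2.2  1.1 -1.9]
 [-1.2  0.1 -0.4 -2. ]
 [ 0.5  0.5  0.   0. ]
 [ 1.3 -0.8 -2.1 -1.7]
 [ 0.   0.  -0.2  0.2]
 [-1.4 -3.7 -1.5  0.2]]
(-65, np.float64(-24.366641166591442), 125) [ 0.518  -0.0277  0.125 ]
(-65, 70, 125) [0.4857 0.061  0.125 ]
(35, 50, 120) [0.5865 0.0764 0.12  ]
(91, 39, 120) [0.6429 0.0852 0.12  ]
(35, -100, 74) [ 0.6379 -0.0646  0.074 ]
1.0
```

```bash
cat >> h.py <<'E'
from scipy.spatial.transform import Rotation as Ro
def go(pos,yaw):
    o=ctrl.get_obs();R=Ro.from_euler("xyz",o["eef_rot"]);T=Ro.from_euler("xyz",[np.pi,0,yaw])
    d=R.inv().apply(np.array(pos)-o["ee_pos"])/.03;v=(R.inv()*T).as_rotvec(degrees=True)/6
    print("t",round(o["time_s"],2),"units",np.round(d,2),np.round(v,2),"F",np.round(o["force"],1),"grip",round(o["grip_width"],4),o["grip_force"])
def wray(px,z,o):
    m=ctrl.camera_model("wrist");K=np.array(m["intrinsics"]);T=np.array(m["tool_from_camera"]);R=Ro.from_euler("xyz",o["eef_rot"]).as_matrix()
    d=R@T[:3,:3]@np.linalg.solve(K,[px[0],px[1],1]);c=R@T[:3,3]+o["ee_pos"]
    return c+d*(z-c[2])/d[2]
E
python3 -c "
from h import *
go([.50,.0,.27],.349)"
```

```text
t 1.0 units [-15.8  -13.03  -2.15] [ 0.    0.   23.58] F [-0.6  1.1  0.2] grip 0.094 0.0
```

step_arm(
  plan=[
    [[-2, -1.6, -2.15, 0, 0, 2], [-15.8, -13, -2.15, 0, 0, 23.6], [-15.8, -13, -2.15, 0, 0, 23.6], [-15.8, -13, -2.15, 0, 0, 23.6], [-15.8, -13, -2.15, 0, 0, 23.6], [-15.8, -13, -2.15, 0, 0, 23.6], [-15.8, -13, -2.15, 0, 0, 23.6], [-15.8, -13, -2.15, 0, 0, 23.6]],
  ],
  grip=1,
)

```text
time_s: 1.67
ee_pos: [0.3469, 0.2458, 0.2515]
eef_rot: [3.141, -0.0, 1.812]
force: [0.6, 0.4, 0.1]
grip_width: 0.0938
grip_force: 0.0
```

```bash
python3 -c "
from h import *
go([.50,.0,.27],.349)"
```

```text
t 1.67 units [-9.17  3.   -0.62] [ 0.000e+00 -1.000e-02  1.397e+01] F [0.6 0.4 0.1] grip 0.0938 0.0
```

step_arm(
  plan=[
    [[-9, 3, -0.6, 0, 0, 13.5], [-9, 3, -0.6, 0, 0, 13.5], [-9, 3, -0.6, 0, 0, 13.5], [-9, 3, -0.6, 0, 0, 13.5], [-9, 3, -0.6, 0, 0, 13.5], [-9, 3, -0.6, 0, 0, 13.5], [-9, 3, -0.6, 0, 0, 13.5], [-9, 3, -0.6, 0, 0, 13.5]],
  ],
)

```text
time_s: 2.33
ee_pos: [0.5016, 0.0034, 0.2689]
eef_rot: [3.141, 0.001, 0.807]
force: [-0.2, 0.1, -1.0]
grip_width: 0.0939
grip_force: 0.0
```

```bash
python3 -c "
from h import *
go([.50,.0,.27],.349)"
```

```text
t 2.33 units [-0.12  0.04 -0.04] [0.01 0.   4.38] F [-0.2  0.1 -1. ] grip 0.0939 0.0
```

step_arm(
  plan=[
    [[0, 0, 0, 0, 0, 4], [0, 0, 0, 0, 0, 4], [0, 0, 0, 0, 0, 4], [0, 0, 0, 0, 0, 4], [0, 0, 0, 0, 0, 4], [0, 0, 0, 0, 0, 4]],
  ],
)

```text
time_s: 2.83
ee_pos: [0.4996, 0.0078, 0.2691]
eef_rot: [3.142, -0.0, 0.401]
force: [1.1, 0.4, -0.1]
grip_width: 0.0941
grip_force: 0.0
```

Run:
```python
from h import *
go([.50,.0,.27],.349)
o=ctrl.get_obs();im=ctrl.camera("wrist");cv2.imwrite("pics/w1.png",im[:,:,::-1])
for n,z in(("guard_top",.074),("idler_post",.125),("tensioner_post",.12),("tensioner_pivot",.074),("pawl_top",.066),("grinder",0)):
    for r in ctrl.place_of(n,"wrist")[:2]: print(n,np.round(r["at"],1),round(r["confidence"],2),np.round(wray(r["at"],z,o),4))
```

```text
t 2.83 units [-0.09  0.25 -0.03] [ 0.  -0.   0.5] F [ 1.1  0.4 -0.1] grip 0.0941 0.0
guard_top [257.9 212.5] 0.82 [0.4858 0.0715 0.074 ]
idler_post [359.6 226.6] 0.9 [ 0.5212 -0.0269  0.125 ]
tensioner_post [280.6 111.2] 0.68 [0.5882 0.0806 0.12  ]
tensioner_pivot [433.5 126. ] 0.59 [ 0.6399 -0.0626  0.074 ]
pawl_top [223.1  73.9] 0.8 [0.603  0.1552 0.066 ]
pawl_top [358.8 225.8] 0.18 [ 0.5143 -0.0369  0.066 ]
grinder [329.8 155.4] 0.9 [0.5735 0.0215 0.    ]
grinder [327.5 276.1] 0.63 [ 0.4264 -0.0391  0.    ]
```

View pics/w1.png

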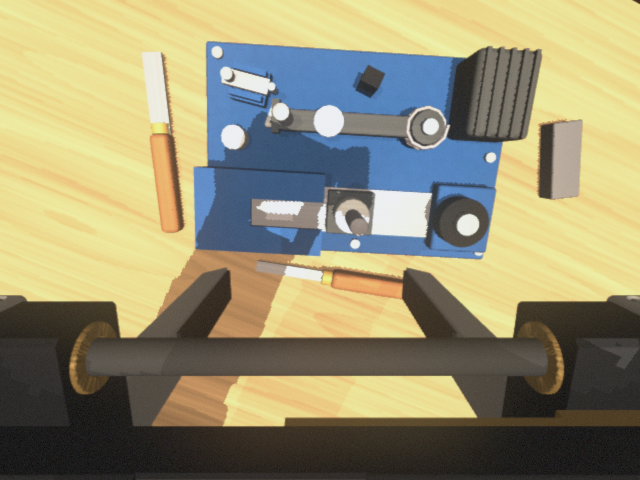

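```bash
python3 -c "
from h import *
go([.52,-.026,.27],.348);go([.52,-.026,.09],.348)"
```

```text
t 3.18 units [ 0.19  1.3  -0.03] [-0.    0.    0.49] F [-1.1  0.1  0.2] grip 0.0939 0.0
t 3.18 units [0.19 1.3  5.97] [-0.    0.    0.49] F [-1.1  0.1  0.2] grip 0.0939 0.0
```

step_arm(
  plan=[
    [[0.2, 1.3, 0, 0, 0, 0.5], [0.2, 1.3, 1, 0, 0, 0.5], [0.2, 1.3, 2.3, 0, 0, 0.5], [0.2, 1.3, 3.6, 0, 0, 0.5], [0.2, 1.3, 4.8, 0, 0, 0.5], [0.2, 1.3, 5.6, 0, 0, 0.5], [0.2, 1.3, 5.95, 0, 0, 0.5], [0.2, 1.3, 5.95, 0, 0, 0.5]],
  ],
)

```text
time_s: 3.85
ee_pos: [0.5194, -0.0257, 0.0888]
eef_rot: [-3.14, 0.003, 0.347]
force: [0.2, 0.9, 0.5]
grip_width: 0.0944
grip_force: 0.0
```

step_arm(
  plan=[
    [[0, 0, 0, 0, 0, 0], [0, 0, 0, 0, 0, 0], [0, 0, 0, 0, 0, 0], [0, 0, 0, 0, 0, 0], [0, 0, 0, 0, 0, 0], [0, 0, 0, 0, 0, 0]],
  ],
  grip=0.1,
  squeeze=10,
)

```text
time_s: 4.35
ee_pos: [0.5205, -0.0258, 0.0911]
eef_rot: [3.141, -0.001, 0.347]
force: [-0.1, -0.2, -0.4]
grip_width: 0.0574
grip_force: 0.0
```

```bash
python3 -c "
from h import *
p=[.5725,.0205,.348]
go(w(p,[-65,70,90]),.348)"
```

```text
t 4.35 units [-0.01 -3.19  0.04] [ 0.   -0.01 -0.01] F [-0.1 -0.2 -0.4] grip 0.0574 0.0
```

Fingers close slowly; keep closing.

step_arm(
  plan=[
    [[0, 0, 0, 0, 0, 0], [0, 0, 0, 0, 0, 0], [0, 0, 0, 0, 0, 0], [0, 0, 0, 0, 0, 0], [0, 0, 0, 0, 0, 0], [0, 0, 0, 0, 0, 0], [0, 0, 0, 0, 0, 0], [0, 0, 0, 0, 0, 0]],
  ],
)

```text
time_s: 5.02
ee_pos: [0.5203, -0.0259, 0.0906]
eef_rot: [3.141, -0.0, 0.346]
force: [0.6, -0.9, -0.6]
grip_width: 0.0179
grip_force: 10.0
```

step_arm(
  plan=[
    [[0, -0.2, 0, 0, 0, 0], [0, -0.5, 0, 0, 0, 0], [0, -0.9, 0, 0, 0, 0], [0, -1.3, 0, 0, 0, 0], [0, -1.7, 0, 0, 0, 0], [0, -2.1, 0, 0, 0, 0], [0, -2.4, 0, 0, 0, 0], [0, -2.6, 0, 0, 0, 0]],
  ],
)

```text
time_s: 5.68
ee_pos: [0.4935, 0.0492, 0.0906]
eef_rot: [3.141, -0.001, 0.348]
force: [5.2, -1.2, -4.7]
grip_width: 0.0178
grip_force: 10.0
```

Run:
```python
from h import *
p=[.5725,.0205,.348]
go(w(p,[-65,70,90]),.348)
im=ctrl.camera("wrist");cv2.imwrite("pics/w2.png",im[:,:,::-1])
```

```text
t 5.68 units [-0.02 -0.54  0.02] [ 0.   -0.01 -0.  ] F [ 5.2 -1.2 -4.7] grip 0.0178 9.999654740095139
```

View pics/w2.png

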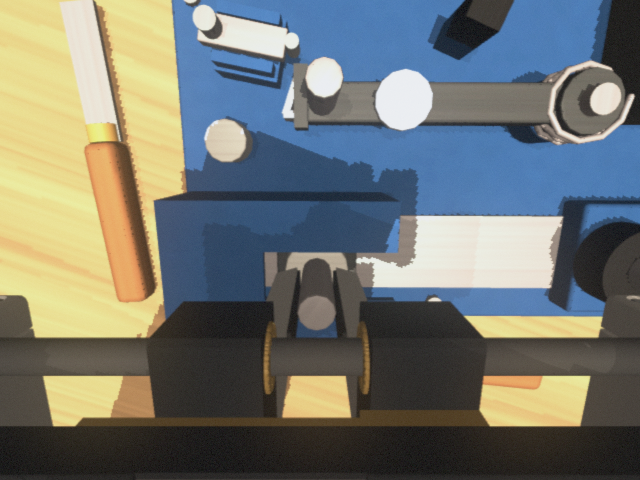

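step_arm(
  plan=[
    [[0, -0.15, 0, 0, 0, 0], [0, -0.3, 0, 0, 0, 0], [0, -0.4, 0, 0, 0, 0], [0, -0.5, 0, 0, 0, 0], [0, -0.5, 0, 0, 0, 0]],
  ],
  squeeze=25,
)

```text
time_s: 6.15
ee_pos: [0.4886, 0.0629, 0.0906]
eef_rot: [-3.141, -0.001, 0.347]
force: [5.2, 3.0, -4.7]
grip_width: 0.0178
grip_force: 25.0
```

step_arm(
  plan=[
    [[0, -0.05, 0, 0, 0, 0], [0, -0.1, 0, 0, 0, 0], [0, -0.15, 0, 0, 0, 0], [0, -0.15, 0, 0, 0, 0]],
  ],
)

```text
time_s: 6.48
ee_pos: [0.4876, 0.0658, 0.0906]
eef_rot: [3.14, -0.001, 0.347]
force: [9.7, -9.1, -6.1]
grip_width: 0.0177
grip_force: 25.0
```

Run:
```python
from h import *
p=[.5725,.0205,.348]
go(w(p,[-65,70,90]),.348)
```

```text
t 6.48 units [-0.02  0.05  0.02] [ 0.02 -0.01 -0.01] F [ 9.7 -9.1 -6.1] grip 0.0177 24.99826043844223
```

step_arm(
  plan=[
    [[0, -0.05, 0, 0, 0, 0], [0, -0.1, 0, 0, 0, 0], [0, -0.1, 0, 0, 0, 0], [0, -0.1, 0, 0, 0, 0]],
  ],
)

```text
time_s: 6.82
ee_pos: [0.4875, 0.066, 0.0906]
eef_rot: [3.135, -0.002, 0.347]
force: [17.4, -32.1, -11.1]
grip_width: 0.018
grip_force: 25.0
```

step_arm(
  plan=[
    [[0, 0.1, 0, 0, 0, 0], [0, 0.1, 0, 0, 0, 0]],
  ],
)

```text
time_s: 6.98
ee_pos: [0.4876, 0.0658, 0.0906]
eef_rot: [3.141, -0.001, 0.346]
force: [7.5, -7.9, -5.7]
grip_width: 0.0177
grip_force: 25.0
```

step_arm(
  plan=[
    [[0, 0, 0, 0, 0, 0], [0, 0, 0, 0, 0, 0], [0, 0, 0, 0, 0, 0], [0, 0, 0, 0, 0, 0], [0, 0, -0.5, 0, 0, 0], [0, 0, -1.5, 0, 0, 0], [0, 0, -2.6, 0, 0, 0], [0, 0, -4, 0, 0, 0]],
  ],
  grip=1,
)

```text
time_s: 7.65
ee_pos: [0.486, 0.0661, 0.2103]
eef_rot: [-3.14, 0.003, 0.347]
force: [0.3, -0.8, -0.1]
grip_width: 0.0677
grip_force: 0.0
```

Run:
```python
from h import *
o=ctrl.get_obs();im=ctrl.camera("wrist");cv2.imwrite("pics/w3.png",im[:,:,::-1])
for n,z in(("guard_top",.074),("idler_post",.125),("tensioner_post",.12),("tensioner_pivot",.074),("pawl_top",.066)):
    for r in ctrl.place_of(n,"wrist")[:1]: print(n,np.round(r["at"],1),round(r["confidence"],2),np.round(wray(r["at"],z,o),4))
p=[.5722,.0224,.348];X=w(p,[35,50,205]);print(X)
go(X,1.918)
```

```text
guard_top [313.2 230.4] 0.66 [0.4883 0.0708 0.074 ]
idler_post [318.5 244.7] 0.82 [0.489  0.0661 0.125 ]
tensioner_post [341.9 110.7] 0.78 [0.5883 0.084  0.12  ]
tensioner_pivot [517.3 120.4] 0.79 [ 0.6389 -0.0615  0.074 ]
pawl_top [270.9  70.5] 0.71 [0.6057 0.1516 0.066 ]
[0.58805106 0.08133847 0.205     ]
t 7.95 units [3.35 0.67 0.13] [-2.0e-02  1.0e-02 -1.5e+01] F [-0.3  0.2 -0.4] grip 0.0911 0.0
```

View pics/w3.png

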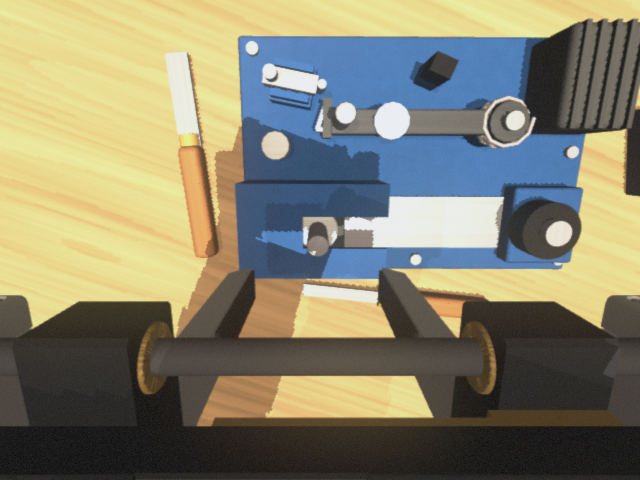

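step_arm(
  plan=[
    [[3.35, 0.65, 0, 0, 0, -15], [3.35, 0.65, 0, 0, 0, -15], [3.35, 0.65, 0, 0, 0, -15], [3.35, 0.65, 0, 0, 0, -15], [3.35, 0.65, 0, 0, 0, -15], [3.35, 0.65, 0, 0, 0, -15], [3.35, 0.65, 0, 0, 0, -15], [3.35, 0.65, 0, 0, 0, -15]],
  ],
)

```text
time_s: 8.62
ee_pos: [0.5878, 0.0818, 0.2084]
eef_rot: [-3.139, 0.001, 1.353]
force: [0.8, 0.5, -0.5]
grip_width: 0.094
grip_force: 0.0
```

```bash
python3 -c "
from h import *
go([.588,.082,.205],1.918)"
```

```text
t 8.62 units [0.01 0.   0.11] [-0.03  0.   -5.4 ] F [ 0.8  0.5 -0.5] grip 0.094 0.0
```

step_arm(
  plan=[
    [[0, 0, 0, 0, 0, -5], [0, 0, 0, 0, 0, -5], [0, 0, 0, 0, 0, -5], [0, 0, 0, 0, 0, -5], [0, 0, 0, 0, 0, -5], [0, 0, 0, 0, 0, -5]],
  ],
)

```text
time_s: 9.12
ee_pos: [0.588, 0.0817, 0.2091]
eef_rot: [-3.14, -0.0, 1.868]
force: [-0.0, 0.2, 0.4]
grip_width: 0.0939
grip_force: 0.0
```

```bash
python3 -c "
from h import *
go([.588,.082,.086],1.918)
o=ctrl.get_obs();ctrl.camera('wrist')
for n,z in(('tensioner_post',.12),('idler_post',.125)):
    for r in ctrl.place_of(n,'wrist')[:1]: print(n,np.round(r['at'],1),round(r['confidence'],2),np.round(wray(r['at'],z,o),4))
"
```

```text
t 9.12 units [0.01 0.01 4.1 ] [-0.02 -0.   -0.47] F [-0.   0.2  0.4] grip 0.0939 0.0
tensioner_post [315.8 247.9] 0.56 [0.5893 0.0809 0.12  ]
idler_post [186.2 228.1] 0.77 [0.4888 0.0678 0.125 ]
```

step_arm(
  plan=[
    [[0, 0, 0.8, 0, 0, -0.5], [0, 0, 1.8, 0, 0, -0.5], [0, 0, 2.8, 0, 0, -0.5], [0, 0, 3.6, 0, 0, -0.5], [0, 0, 4, 0, 0, -0.5], [0, 0, 4, 0, 0, -0.5]],
  ],
)

```text
time_s: 9.77
ee_pos: [0.5871, 0.0816, 0.0877]
eef_rot: [-3.137, -0.001, 1.921]
force: [-0.5, 0.6, -0.2]
grip_width: 0.094
grip_force: 0.0
```

step_arm(
  plan=[
    [[0, 0, 0, 0, 0, 0], [0, 0, 0, 0, 0, 0], [0, 0, 0, 0, 0, 0], [0, 0, 0, 0, 0, 0], [0, 0, 0, 0, 0, 0], [0, 0, 0, 0, 0, 0], [0, 0, 0, 0, 0, 0], [0, 0, 0, 0, 0, 0]],
  ],
  grip=0.0,
  squeeze=15,
)

```text
time_s: 10.43
ee_pos: [0.5883, 0.0817, 0.0904]
eef_rot: [3.142, 0.0, 1.922]
force: [0.4, -0.7, 0.6]
grip_width: 0.0438
grip_force: 0.0
```

step_arm(
  plan=[
    [[0, 0, 0, 0, 0, 0], [0, 0, 0, 0, 0, 0], [0, 0, 0, 0, 0, 0], [0, 0, 0, 0, 0, 0], [0, 0, 0, 0, 0, 0], [0, 0, 0, 0, 0, 0], [0, 0, 0, 0, 0, 0], [0, 0, 0, 0, 0, 0]],
  ],
)

```text
time_s: 11.1
ee_pos: [0.5881, 0.0817, 0.0902]
eef_rot: [-3.141, -0.0, 1.923]
force: [-3.3, -0.4, 1.7]
grip_width: 0.0153
grip_force: 15.0
```

Run:
```python
from h import *
p=[.5722,.0224,.348]
for t in(.1,.2,.28,.34,.38): go(w(p,[35+150*np.sin(t),-100+150*np.cos(t),89]),1.918)
im=ctrl.camera("wrist");cv2.imwrite("pics/w4.png",im[:,:,::-1])
```

```text
t 11.1 units [-0.04  0.49  0.04] [-0.   -0.    0.04] F [-3.3 -0.4  1.7] grip 0.0153 14.999862760305405
t 11.1 units [-0.11  0.99  0.04] [-0.   -0.    0.04] F [-3.3 -0.4  1.7] grip 0.0153 14.999862760305405
t 11.1 units [-0.21  1.37  0.04] [-0.   -0.    0.04] F [-3.3 -0.4  1.7] grip 0.0153 14.999862760305405
t 11.1 units [-0.3   1.66  0.04] [-0.   -0.    0.04] F [-3.3 -0.4  1.7] grip 0.0153 14.999862760305405
t 11.1 units [-0.37  1.85  0.04] [-0.   -0.    0.04] F [-3.3 -0.4  1.7] grip 0.0153 14.999862760305405
```

View pics/w4.png

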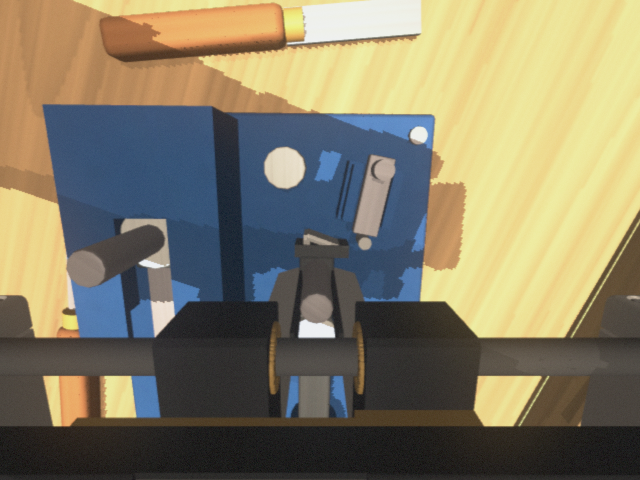

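step_arm(
  plan=[
    [[0, 0.1, 0, 0, 0, 0], [-0.02, 0.3, 0, 0, 0, 0], [-0.04, 0.55, 0, 0, 0, 0], [-0.08, 0.8, 0, 0, 0, 0], [-0.11, 1.0, 0, 0, 0, 0], [-0.16, 1.2, 0, 0, 0, 0], [-0.21, 1.37, 0, 0, 0, 0], [-0.25, 1.5, 0, 0, 0, 0]],
  ],
  squeeze=30,
)

```text
time_s: 11.82
ee_pos: [0.6329, 0.0918, 0.0902]
eef_rot: [-3.141, -0.003, 1.923]
force: [-9.7, 8.0, 4.8]
grip_width: 0.0151
grip_force: 30.0
```

step_arm(
  plan=[
    [[-0.03, 0.08, 0, 0, 0, 0], [-0.05, 0.16, 0, 0, 0, 0], [-0.08, 0.24, 0, 0, 0, 0], [-0.1, 0.3, 0, 0, 0, 0], [-0.1, 0.3, 0, 0, 0, 0]],
  ],
)

```text
time_s: 12.23
ee_pos: [0.6422, 0.0918, 0.0901]
eef_rot: [-3.14, -0.002, 1.923]
force: [-8.7, 6.3, 4.6]
grip_width: 0.0154
grip_force: 30.0
```

Run:
```python
from h import *
p=[.5722,.0224,.348]
t=.38; go(w(p,[35+150*np.sin(t),-100+150*np.cos(t),90]),1.918)
```

```text
t 12.23 units [-0.07  0.04  0.  ] [-0.01 -0.02  0.05] F [-8.7  6.3  4.6] grip 0.0154 29.99935895204544
```

Near the stop; push on until force rises.

step_arm(
  plan=[
    [[-0.02, 0.05, 0, 0, 0, 0], [-0.03, 0.1, 0, 0, 0, 0], [-0.03, 0.1, 0, 0, 0, 0]],
  ],
)

```text
time_s: 12.48
ee_pos: [0.6432, 0.0919, 0.09]
eef_rot: [-3.135, -0.004, 1.923]
force: [-28.2, 5.6, 13.4]
grip_width: 0.0154
grip_force: 30.0
```

step_arm(
  plan=[
    [[-0.02, 0.05, 0, 0, 0, 0], [-0.03, 0.1, 0, 0, 0, 0], [-0.03, 0.1, 0, 0, 0, 0]],
  ],
)

```text
time_s: 12.73
ee_pos: [0.6442, 0.092, 0.0898]
eef_rot: [-3.129, -0.005, 1.923]
force: [-46.3, 3.1, 21.4]
grip_width: 0.0157
grip_force: 30.0
```

step_arm(
  plan=[
    [[0.02, -0.09, 0, 0, 0, 0], [0.02, -0.09, 0, 0, 0, 0], [0.02, -0.09, 0, 0, 0, 0], [0.02, -0.09, 0, 0, 0, 0], [0.02, -0.09, 0, 0, 0, 0]],
  ],
)

```text
time_s: 13.15
ee_pos: [0.6433, 0.092, 0.09]
eef_rot: [-3.134, -0.004, 1.923]
force: [-29.0, 5.9, 12.3]
grip_width: 0.0149
grip_force: 30.0
```

Run:
```python
from h import *
o=ctrl.get_obs();print(o["ee_pos"],o["force"],o["grip_force"])
im=ctrl.camera("wrist");cv2.imwrite("pics/w5.png",im[:,:,::-1])
for n,z in(('pawl_top',.066),('idler_post',.125),('tensioner_post',.12)):
    for r in ctrl.place_of(n,'wrist')[:1]: print(n,np.round(r['at'],1),round(r['confidence'],2),np.round(wray(r['at'],z,o),4))
```

```text
[0.64326025 0.09196487 0.08998188] [-28.97512388   5.92094364  12.33685856] 30.0014591217041
pawl_top [286.6 154.5] 0.66 [0.6047 0.1521 0.066 ]
idler_post [286.5 154.1] 0.53 [0.61  0.153 0.125]
tensioner_post [315.2 314.8] 0.79 [0.6455 0.0895 0.12  ]
```

View pics/w5.png

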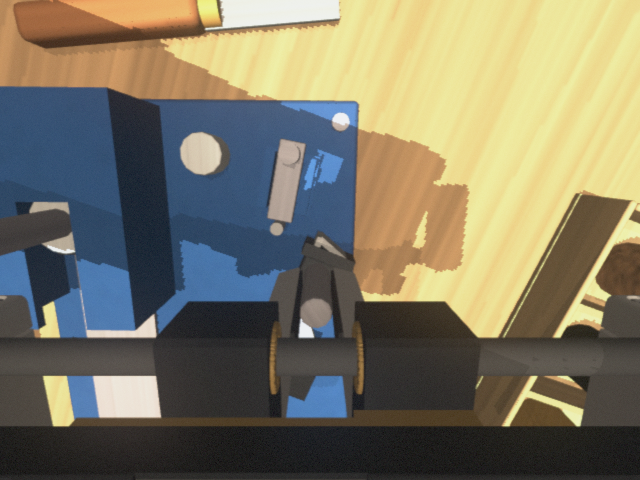

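The post is held between the pads at (315, 313), with the arm swung past the pawl. The pawl pin at (287, 154) is back at its rest place, and the idler sits at the closed end of its slot.

```bash
python3 -c "
from station import ctrl
print(ctrl.hand_in())"
```

```text
the job is handed in; nothing more can be done
None
```

The job is handed in: the idler is home against its end stop under the guard, and the gripper is holding the tensioner arm on its stop with the pawl clicked in; no verdict came back.

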